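# Seat the gourd claw holder in the banding turntable

## Task

I want to mount the four-claw gourd holder on the banding turntable: first turn the speed dial back to its zero mark so the spindle cannot start. Then take the four-claw holder out of the wooden rack, line up and turn its splined stem until it meshes with the spindle socket, and push it fully home, flange flush on the spindle, against the ejector spring. Finish while still holding it pressed down there, so that I can tighten the clamp screw; leave the cork faceplate, the gourd and the bamboo plaque where they are.

Things in the scene. Friction and masses are not known exactly. Their poses are not given: they have to be found in the camera images.
- turntable: Motor turntable for drawing rings round gourds, fixed: grey cast box 220 x 150 x 80 mm (x, y, z). Origin at the centre of its underside, x from the dial towards the spindle, z up. On top, on its middle line, are the dial (62 mm from the origin towards -x) and a round boss with the spindle (45 mm towards +x).
- dial (a joint): Angle of the centre-zero speed dial, rad, limits -1.5 to 1.5; 0 = the white pointer stands at the single long mark of the dial plate, on the side towards the spindle. Positive = turned clockwise seen from above. It starts clockwise of zero, stays where it is left, and has light friction (0.05 N m).
- dial_grip (a point): Grip point of the dial, on its vertical axis, 28 mm above the dial's foot and 6.5 mm below the top of the grip; its x axis turns with the dial and points along the grip bar to the white pointer end. Black dial: skirt 44 mm across and 9 mm high, on it a grip bar 38 mm long, 12 mm wide, 25 mm high.
- spindle: Steel spindle nose: an upright splined socket 52 mm across, 16 mm above the boss. Origin on its axis in its flat top face (the seat), 112 mm above the table; z up; x along one of four equal keyways a quarter turn apart. Bore 20 mm across; keyways 9 mm wide reach 17.5 mm from the axis, 36 mm deep. It may have stopped at any angle; worm drive, turns only against 0.6 N m.
- ejector: Spring plunger inside the spindle (origin = the spindle's, moving down as it is pressed). Its top starts 18 mm below the seat. The stem tip meets it 14 mm before home; it then takes 7 N, rising to 10.5 N at home, and lifts the holder up again if let go. Beside it a clamp screw sticks out of the spindle, to 37 mm from the axis, 8 mm below the seat.
- holder: Four-claw gourd holder, aluminium, about 0.2 kg, loose, standing stem-down in one of the rack's two holes, at any yaw. Origin on its axis in the underside of its flange (48 mm across, 6 mm thick), which rests on the rack top and, when home, on the spindle seat (origins then coincide); z up; x along one of the four claws. The stem below the flange is 32 mm long.
- claw_grip (a point): Point to grip the holder: on its axis, 36 mm above its origin. Four claws a quarter turn apart, one pair along this frame's x axis and one along its y axis, stand from 12 to 50 mm above the holder's origin, 12 mm wide, flat outer faces 27 mm from the axis (54 mm over a pair): grip one such pair across its outer faces.
- stem_tip (a point): Lower end of the holder's stem, on the axis, 32 mm below its origin. Core 16 mm across with a tapered tip; four splines 6 mm wide, reaching 16 mm from the axis, one straight below each claw, from the flange down to 20 mm below it (the lowest 3 mm 4 mm wide). The tip enters the bore first; splines not over the keyways stop on the seat face 20 mm before home.
- rack: Wooden block, fixed, 90 x 210 x 50 mm (x, y, z), origin at the centre of its underside; two upright through holes 37 mm across on its middle line, 60 mm from the centre towards +y and -y. One carries the holder, the other the faceplate.
- faceplate: Bystander: flat round plate 68 mm across with a cork top 20 mm above the rack, on the same kind of stem, loose in the other hole of the rack; same origin as the holder. It stays.
- bottle_gourd: Bystander: small dried bottle gourd, two-lobed, 66 mm across and about 98 mm high without stalk, standing loose on the table; origin at the centre of its underside.
- plaque: Bystander: bamboo plaque 130 x 40 x 8 mm (x, y, z) lying loose on the table, origin at the centre of its underside.
Mind the look-alikes: they are no part of the job. There is more than one size of the rack; the one meant has the size given above.

How it is judged (in metres and radians):
On the way, in this order (a step that is already met when the one before it is completed fails the run):
1. the dial stands at its zero mark, the holder still standing in the rack (value of joint dial between -0.1 and 0.1 rad and distance of holder from where it was at the start of the episode below 0.03 m), for 0.3 s.
2. the holder is lifted clear of the rack (contact force between holder and rack below 0.1 N and height (world z) of holder above 0.09 m), for 0.1 s.
3. the splines are meshed: the stem stands in the socket, splines at least 4 mm in the keyways (horizontal distance between holder and spindle below 0.004 m and z of holder in the frame of spindle below 0.016 m), for 0.1 s.
At the end, for the whole second after the job is handed in: The holder stands upright in the spindle with its flange within 2 mm of the seat, within 3 mm of the axis and within 0.06 rad of upright, the fingers still on it and pressing it down (more than 6 N on the spindle and its ejector), at rest; the dial within 0.1 rad of zero (z of holder in the frame of spindle between -0.003 and 0.002 m and horizontal distance between holder and spindle below 0.003 m and angle between holder's own z axis and vertical below 0.06 rad and contact force between holder and spindle above 6 N and contact force between the fingers and holder above 2 N and linear speed of holder below 0.02 m/s and value of joint dial between -0.1 and 0.1 rad); the arm keeps its last pose, push and grip.
It fails at once if the faceplate, the gourd or the plaque is shifted by more than 20 mm (distance of any of faceplate, bottle_gourd, plaque from where it was at the start of the episode above 0.02 m).
It also fails if it takes over 48 s, if anything falls off the work surface, if the arm or the gripper's body presses on something with over 40 N, if the wrist force passes 120 N, or if a joint passes its speed limit or range.

## Robot

A 6-joint arm with a two-finger parallel gripper is mounted at the origin on the work surface. World frame = base frame: x ahead of the robot, y to its left, z up, the work surface at z = 0. Lengths are in mm, angles in rad, forces in N, time in s.
With the tool pointing down it reaches from about 350 to 925 mm from the base axis. Payload 6.4 kg.
Tool frame: the origin (TCP) lies between the finger pads; the fingertips stand 22 mm ahead of it and the grasp point (between the pads) lies 3 mm ahead of it (env.nose_length is the distance from the TCP to the fingertips, in mm); y points along the fingers, x is the direction in which the jaws open and shut, and the axes are right-handed (so a half turn about y gives the same grasp; the last joint's range is limited). The gripper opens to 85 mm and grips with 20 to 120 N. Pads are 22 mm wide; open, the fingers measure 114 mm over their backs; the gripper's body (76 mm by 85 mm) begins 54 mm behind the grasp point. The pads swing forward as they close: fully open they stand 13 mm farther back than shut.
Start: joints at [1.133, 0.245, 1.558, -0, 1.339, -0.174], TCP at [169.485, 627.526, 253.29] pointing down, gripper open.
Joint ranges: [-3.13, 3.13], [-1.02, 2.26], [0.13, 2.54], [-0.95, 4.09], [0.21, 2.88], [-2.74, 2.74]. Speed limits (rad/s): [2.57, 2.57, 3.14, 3.14, 3.14, 3.14].

## Interface

Orientations are given as a unit quaternion [x, y, z, w].
In Python, from workcell import monitor, read_camera, camera_params, order, env gives the robot as it stands.
- The arm moves only by the tool step_arm, never from a script. Its argument "increments" is a list of rows, each a list of 6 numbers: the shift along the world's x, y, z in m, then the turn, a rotation vector about the world's x, y, z in rad. In form: [[dx, dy, dz, rx, ry, rz], ...]. A call has 1 to 12 rows; each row is the pose to reach, as a shift and turn from the pose commanded when the call began; what a row does not reach only later rows make up. A row lasts 1/8 s, in which the tool goes at most 62.5 mm and 10.7 degrees, less where a joint would pass 70% of its speed; a pose out of reach is approached as far as the arm can. A call with a gripper value outside its range is refused whole. "claw" is the finger opening in m, from 0 to 0.0854, set as the call begins (left out, the last holds). The fingers move at their own pace and stop on an object; the grip force is fixed at half the most. Time passes only in rows, so rows that repeat a pose let the fingers close. It gives the time, the measured TCP pose, the force and the opening at its end, in the units of the state.
- monitor.sense(): the state, without advancing time (a new reading comes with each control period).
- read_camera(name): name is "scene" or "top"; returns the picture (384x512x3 uint8, blue, green, red); there is no depth.
- camera_params(name): a dict with "fx", "fy", "cx", "cy" (pixels), "rvec" (rotation vector, rad) and "tvec" (3), from world to camera coordinates, as OpenCV has them. Camera axes: x right, y down, z forward; pixel columns grow to the right and rows downward; lengths in mm; the calibration is good to about 2 mm. A picture is of the moment at which its call begins. camera_params takes no time and is no camera call.
- order.sign_off(): hands the job in, once; it reports no verdict.
The state is a dict: "time": time; "joint_positions": joint angles; "joint_velocities": joint speeds; "effort": joint torques, N m; "position": TCP position; "orientation": TCP orientation; "ft_force": force on the tool from outside, world axes, zero at the start; "torque": the same for the moment, N m; "finger_gap": finger opening in mm.
Only numpy, scipy, OpenCV 4.12 (cv2) and the standard library are available. Lean on these libraries where they do the work, as an engineer would, in place of code of your own. Each camera call takes 0.05 s, during which the arm holds its last target. There are 200 camera calls.

## Working session

There is one attempt and no reset: what is moved stays moved. The work goes in short steps, Python scripts to look and compute and a tool call to move; the robot and the scene stay as the last step left them, time stands still between calls to the robot, and variables do not carry over. Pictures are saved under pics/ and viewed, about 8 in all and at most 12, crops included, and the job is handed in when it is done.

Besides the shell and the picture viewer there is one more tool, called as name(argument=value, ...) on one line, values as JSON. step_arm: Moves the arm, as the interface text tells. Its arguments: {"type":"object","properties":{"increments":{"type":"array","items":{"type":"array","items":{"type":"number"}}},"claw":{"type":"number"}},"required":["increments"]}

```bash
mkdir -p pics; ls; cat > h.py <<'E'
import numpy as np, cv2
from workcell import monitor, read_camera, camera_params, order, env
def P(n):
    c=camera_params(n); R=cv2.Rodrigues(np.array(c["rvec"],float))[0]
    K=np.array([[c["fx"],0,c["cx"]],[0,c["fy"],c["cy"]],[0,0,1]]); return K,R,np.array(c["tvec"],float).ravel()
def back(n,uv,z):
    K,R,t=P(n); C=-R.T@t
    d=(R.T@np.linalg.inv(K)@np.c_[np.atleast_2d(uv),np.ones(len(np.atleast_2d(uv)))].T).T
    return C+d*((z-C[2])/d[:,2])[:,None]
def proj(n,X):
    K,R,t=P(n); x=(K@(R@np.atleast_2d(X).T+t[:,None])).T; return x[:,:2]/x[:,2:]
E
python3 - <<'E'
from h import *
for n in("top","scene"):
    im=read_camera(n); cv2.imwrite(f"pics/{n}0.png",im); cv2.imwrite(f"pics/{n}0b.png",cv2.resize(im,(800,600),interpolation=cv2.INTER_CUBIC))
    K,R,t=P(n);print(n,K[0,0],-R.T@t,R)
E
```

```text
pics
top 401.52437386564134 [ 350.04126917  -27.09907392 1023.76087241] [[ 0.03049657 -0.99915031 -0.02772405]
 [-0.99338636 -0.02722553 -0.11154509]
 [ 0.11069551  0.03094244 -0.99337257]]
scene 455.02018378362993 [1116.30137089 -284.26325473 1214.65216427] [[ 0.3965937   0.91798167 -0.00480574]
 [ 0.76823228 -0.33475445 -0.54567263]
 [-0.50252622  0.2127184  -0.83798466]]
```

View pics/top0b.png

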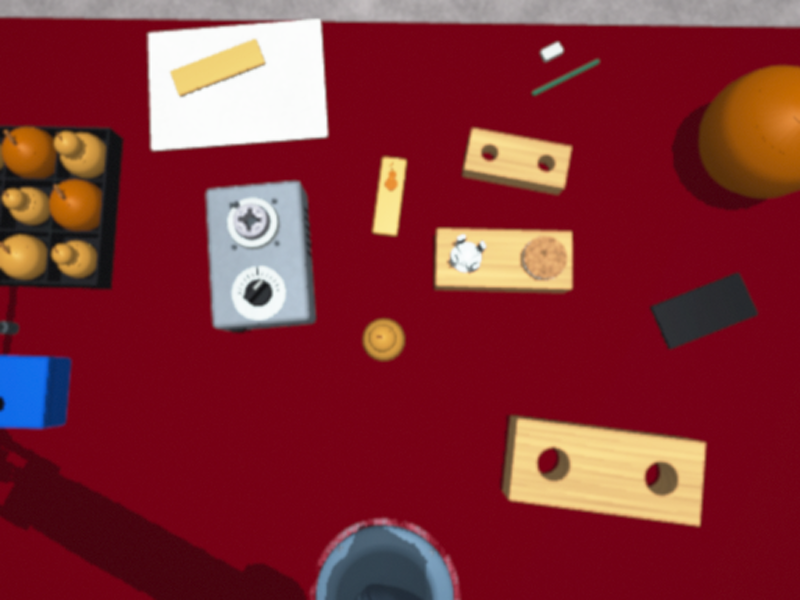

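View pics/scene0b.png

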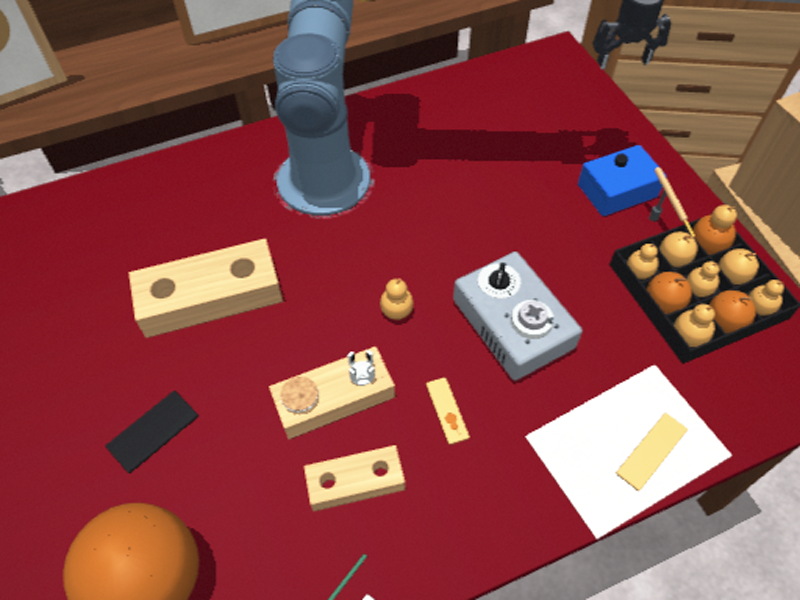

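The top view shows three racks, at (517,160), (504,260) and (605,470). The one at (504,260) carries the claw holder at (467,254) and the cork plate at (544,257), so it fits the description. The turntable is at (260,255), with its dial at (259,292) and its spindle at (251,221). I'll confirm all this in one enlarged crop.

```bash
python3 - <<'E'
from h import *
t=cv2.imread("pics/top0.png"); s=cv2.imread("pics/scene0.png")
def c(im,n,x,y,w,h,W,H): return cv2.resize(im[y:y+h,x:x+w],(W,H),interpolation=cv2.INTER_CUBIC)
# top crops 8x
a=c(t,0,140,120,50,37,400,296); b=c(t,0,136,165,50,37,400,296)
d=c(t,0,275,143,50,37,400,296); e=c(s,0,205,215,50,37,400,296)
cv2.imwrite("pics/crop1.png",np.vstack([np.hstack([a,b]),np.hstack([d,e])]))
S=512/800
for nm,uv,z in [("rack corners",[(437,228),(573,231),(573,290),(435,288)],50),("turn corners",[(207,188),(300,182),(310,322),(213,328)],80),("spindle",[(250,220)],112),("dial",[(259,287)],110),("gourd",[(384,336)],90),("plaque",[(390,196)],8)]:
    print(nm,back("top",np.array(uv)*S,z).round(0)[:,:2].tolist())
E
```

```text
rack corners [[575.0, -68.0], [575.0, -281.0], [482.0, -281.0], [480.0, -67.0]]
turn corners [[623.0, 292.0], [636.0, 147.0], [419.0, 122.0], [405.0, 269.0]]
spindle [[566.0, 213.0]]
dial [[466.0, 195.0]]
gourd [[400.0, 9.0]]
plaque [[637.0, 9.0]]
```

View pics/crop1.png

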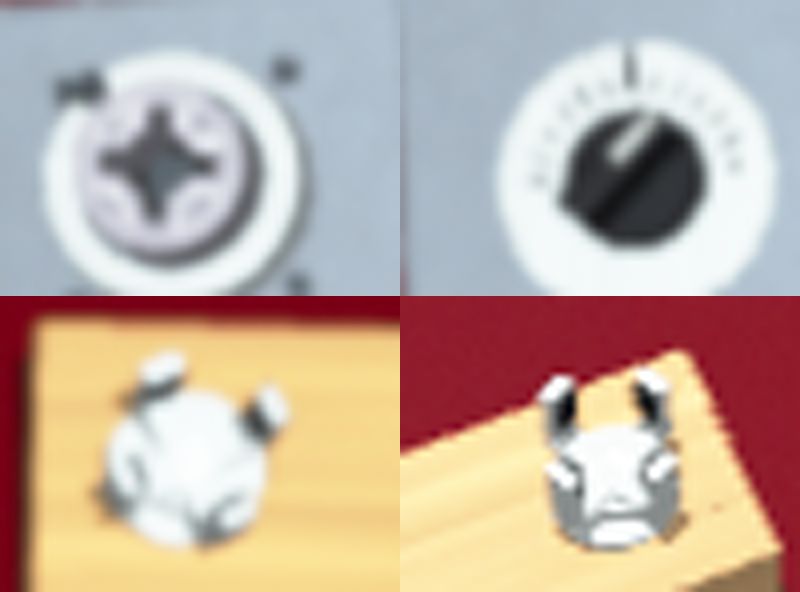

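The crop confirms the four-claw holder in the 90×210 rack. The spindle cross and the dial pointer can be read too. Next I'll rectify both views onto known planes to measure precisely.

```bash
cat >> h.py <<'E'
def rect(n,im,x0,y0,w,h,z,s):
    # ortho tile: world x up, y left; tile centred on x0,y0, w along y, h along x (mm)
    W=np.array([[x0+h/2,y0+w/2,z],[x0+h/2,y0-w/2,z],[x0-h/2,y0-w/2,z],[x0-h/2,y0+w/2,z]])
    d=np.float32([[0,0],[w*s,0],[w*s,h*s],[0,h*s]])
    H=cv2.getPerspectiveTransform(np.float32(proj(n,W)),d)
    o=cv2.warpPerspective(im,H,(int(w*s),int(h*s)),flags=cv2.INTER_CUBIC)
    return o
def grid(o,s,step):
    h,w=o.shape[:2]
    for k in range(-20,21):
        for ax,L in((0,w),(1,h)):
            p=int(L/2+k*step*s)
            if 0<=p<L:
                c=(0,0,255) if k==0 else (0,200,0)
                cv2.line(o,(p,0) if ax==0 else (0,p),(p,h) if ax==0 else (w,p),c,1)
    return o
E
python3 - <<'E'
from h import *
I={n:cv2.imread(f"pics/{n}0.png") for n in("top","scene")}
T=[]
for n in I:
    r=[]
    for (x,y,z,w,step) in [(518,206,80,240,20),(566,213,112,64,8),(466,195,114.5,64,8),(528,-117,100,80,10)]:
        s=199/w; o=rect(n,I[n],x,y,w,w*1.49,z,s); r.append(cv2.copyMakeBorder(grid(o,s,step),1,1,1,1,0))
    h=min(a.shape[0] for a in r); T.append(np.hstack([cv2.resize(a,(200,298)) for a in r]))
cv2.imwrite("pics/rect1.png",np.vstack(T))
E
```

```text
(no output)
```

View pics/rect1.png

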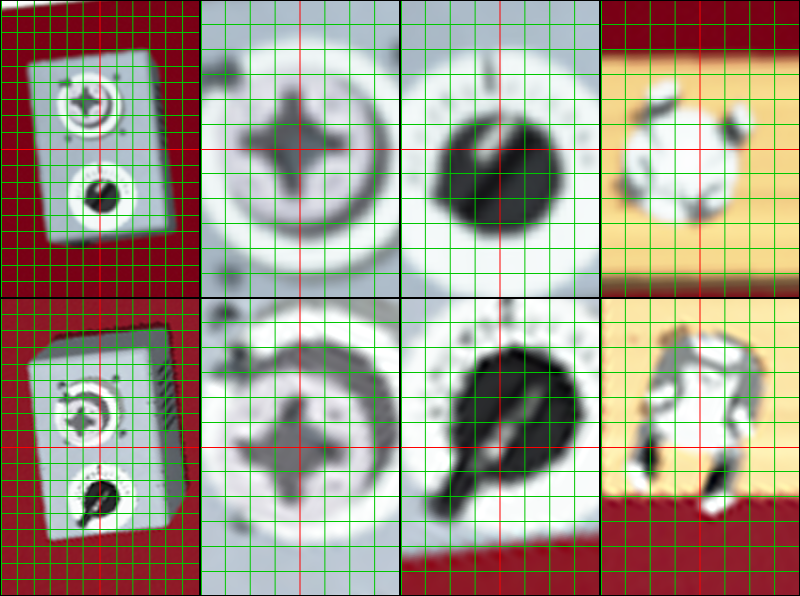

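The rectified tiles show the cross centre near (292,143) and (289,450), the box yaw about +0.12, and the dial bar yaw about −0.68. I'll get these numerically by segmentation.

```bash
python3 - <<'E'
from h import *
I={n:cv2.imread(f"pics/{n}0.png") for n in("top","scene")}
def W(p,x0,y0,w,h,s): return (round(x0+h/2-(p[1]+.5)/s,1),round(y0+w/2-(p[0]+.5)/s,1))
def big(m,near=None):
    c,_=cv2.findContours(m.astype(np.uint8),cv2.RETR_EXTERNAL,cv2.CHAIN_APPROX_NONE); return max(c,key=cv2.contourArea)
for n in I:
    s=4
    o=rect(n,I[n],518,206,260,260,80,s).astype(int); B,G,R=o[...,0],o[...,1],o[...,2]
    # top-face grey-blue incl. white/dark inside: brightness>130 and not red
    m=((G>130)); c=big(cv2.morphologyEx(m.astype(np.uint8),cv2.MORPH_OPEN,np.ones((15,15))))
    r=cv2.minAreaRect(c); bx=cv2.boxPoints(r)
    print(n,"box",W(r[0],518,206,260,260,s),np.array(r[1])/s,r[2],[W(p,518,206,260,260,s) for p in bx])
    # dial plate
    o=rect(n,I[n],462,198,90,90,80,8).astype(int); m=(o.min(2)>205).astype(np.uint8); m=cv2.morphologyEx(m,cv2.MORPH_OPEN,np.ones((9,9)))
    c=cv2.convexHull(big(m)); e=cv2.fitEllipse(c); print(" plate",W(e[0],462,198,90,90,8),np.array(e[1])/8)
    # cross
    o=rect(n,I[n],567,215,44,44,112,10); g=cv2.cvtColor(o,cv2.COLOR_BGR2GRAY)
    m=(g<150).astype(np.uint8)
    k,l,st,ce=cv2.connectedComponentsWithStats(m); i=l[210:230,210:230].max(); i=l[220,220] or i
    yy,xx=np.where(l==i); 
    (cx,cy)=ce[i]; z=((xx-cx)+1j*(yy-cy)); a=-np.angle((z**4/abs(z+1e-9)**2).sum())/4 # image y down
    print(" cross",W((cx,cy),567,215,44,44,10),"area mm2",len(xx)/100,"yaw mod90 deg",np.degrees(a))
    x,y,w,h=cv2.boundingRect((l==i).astype(np.uint8)); print("   bbox ctr",W((x+w/2,y+h/2),567,215,44,44,10),w/10,h/10)
print(monitor.sense()["orientation"])
E
```

```text
top box (522.8, 208.9) [216.51803589 146.66801453] 83.46168518066406 [(np.float32(622.0), np.float32(294.1)), (np.float32(638.7), np.float32(148.4)), (np.float32(423.6), np.float32(123.7)), (np.float32(406.9), np.float32(269.5))]
 plate (461.7, 203.2) [83.59720612 84.00626373]
 cross (np.float64(568.0), np.float64(215.6)) area mm2 507.12 yaw mod90 deg -0.7016918551628495
   bbox ctr (567.9, 215.1) 34.5 34.2
scene box (523.1, 207.9) [218.13064575 148.36494446] 83.44203186035156 [(np.float32(623.0), np.float32(294.1)), (np.float32(639.9), np.float32(146.7)), (np.float32(423.2), np.float32(121.7)), (np.float32(406.3), np.float32(269.1))]
 plate (458.0, 203.9) [84.95126343 86.15031433]
 cross (np.float64(565.1), np.float64(215.6)) area mm2 509.34 yaw mod90 deg -1.418224371304226
   bbox ctr (565.2, 216.0) 34.7 34.5
[ 0.56168614  0.42936709 -0.43044048 -0.56113597]
```

step_arm(increments=[[0.06, -0.087, 0, 0, 0, -0.1], [0.09, -0.13, 0, 0, 0, -0.2], [0.12, -0.175, 0, 0, 0, -0.3], [0.15, -0.22, 0, 0, 0, -0.417], [0.18, -0.265, 0, 0, 0, -0.417], [0.21, -0.31, 0, 0, 0, -0.417], [0.24, -0.352, 0, 0, 0, -0.417], [0.2915, -0.4255, 0, 0, 0, -0.417], [0.2915, -0.4255, -0.04, 0, 0, -0.417], [0.2915, -0.4255, -0.083, 0, 0, -0.417], [0.2915, -0.4255, -0.083, 0, 0, -0.417], [0.2915, -0.4255, -0.083, 0, 0, -0.417]], claw=0.05)

```text
time: 1.6
position: [461.6, 202.5, 171.7]
orientation: [0.638, 0.305, -0.304, -0.638]
ft_force: [0.2, -0.6, -0.3]
finger_gap: 49.9
```

```bash
python3 - <<'E'
from h import *
T=[]
for n in("scene","top"):
    im=read_camera(n); u,v=proj(n,[462,202,125])[0].astype(int)
    T.append(cv2.resize(im[v-37:v+38,u-33:u+34],(400,448),interpolation=cv2.INTER_CUBIC))
cv2.imwrite("pics/dial1.png",np.hstack(T))
E
```

```text
(no output)
```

View pics/dial1.png

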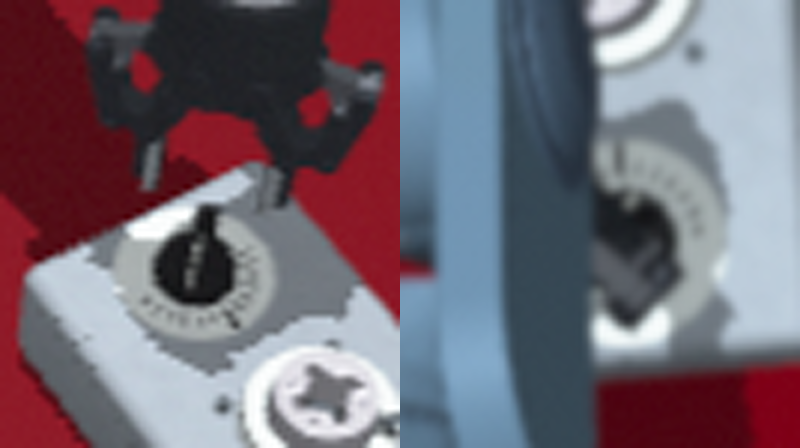

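The scene view (left half) shows the fingers at (150,180) and (270,190), straddling the dial at (195,265) across its bar. I'll go down and close.

step_arm(increments=[[0, 0, -0.03, 0, 0, 0], [0, 0, -0.056, 0, 0, 0], [0, 0, -0.056, 0, 0, 0], [0, 0, -0.056, 0, 0, 0]])

```text
time: 2.2
position: [462.2, 202.5, 116.2]
orientation: [0.638, 0.306, -0.303, -0.638]
ft_force: [0.2, -0.1, 0.5]
finger_gap: 50.0
```

step_arm(increments=[[0, 0, 0, 0, 0, 0], [0, 0, 0, 0, 0, 0], [0, 0, 0, 0, 0, 0], [0, 0, 0, 0, 0, 0], [0, 0, 0, 0, 0, 0], [0, 0, 0, 0, 0, 0]], claw=0.0)

```text
time: 2.95
position: [461.8, 202.5, 115.5]
orientation: [-0.638, -0.305, 0.304, 0.638]
ft_force: [-0.9, 2.2, 5.5]
finger_gap: 10.6
```

step_arm(increments=[[0, 0, 0, 0, 0, 0.1], [0, 0, 0, 0, 0, 0.22], [0, 0, 0, 0, 0, 0.34], [0, 0, 0, 0, 0, 0.46], [0, 0, 0, 0, 0, 0.58], [0, 0, 0, 0, 0, 0.7], [0, 0, 0, 0, 0, 0.795], [0, 0, 0, 0, 0, 0.795], [0, 0, 0, 0, 0, 0.795], [0, 0, 0, 0, 0, 0.795]])

```text
time: 4.2
position: [462.1, 203.4, 115.5]
orientation: [0.471, 0.529, -0.526, -0.471]
ft_force: [0.7, 6.7, 4.8]
finger_gap: 10.5
```

```bash
python3 - <<'E'
from h import *
from scipy.spatial.transform import Rotation as Ro
s=monitor.sense(); x=Ro.from_quat(s["orientation"]).apply([1,0,0]); print(np.arctan2(x[1],x[0]),s["position"],s["ft_force"],s["finger_gap"],s["torque"])
E
```

```text
1.6847163145078534 [462.07364412 203.40348008 115.50181461] [0.68985209 6.69056442 4.79781714] 10.454042607086524 [ 1.10918193 -0.09881495  0.02613436]
```

step_arm(increments=[[0, 0, 0, 0, 0, 0], [0, 0, 0, 0, 0, 0], [0, 0, 0, 0, 0, 0], [0, 0, 0.04, 0, 0, 0], [0, 0, 0.09, 0, 0, 0], [0, -0.05, 0.115, 0, 0, 0], [0, -0.11, 0.115, 0, 0, 0], [0, -0.11, 0.115, 0, 0, 0]], claw=0.06)

```text
time: 5.2
position: [461.2, 88.9, 229.7]
orientation: [0.473, 0.526, -0.526, -0.472]
ft_force: [-0.9, -0.4, -0.8]
finger_gap: 60.2
```

```bash
python3 - <<'E'
from h import *
T=[]
for n in("scene","top"):
    im=read_camera(n); o=rect(n,im,462,203,60,70,114.5,6.5); T.append(o)
    u,v=proj(n,[470,204,90])[0].astype(int)
T.insert(0,cv2.resize(cv2.imread("pics/scene0.png")[0:1,0:1],(1,T[0].shape[0])))
cv2.imwrite("pics/dial2.png",np.hstack(T))
E
```

```text
(no output)
```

View pics/dial2.png

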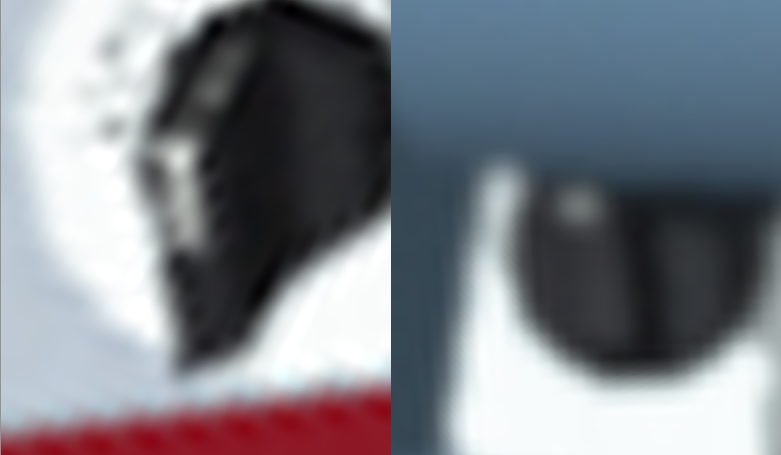

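step_arm(increments=[[0.016, -0.05, 0, 0, 0, -0.16], [0.032, -0.1, 0, 0, 0, -0.32], [0.05, -0.15, 0, 0, 0, -0.48], [0.066, -0.2, 0, 0, 0, -0.64], [0.066, -0.2, 0, 0, 0, -0.8], [0.066, -0.2, 0, 0, 0, -0.96], [0.066, -0.2, -0.02, 0, 0, -1.12], [0.066, -0.2, -0.06, 0, 0, -1.245], [0.066, -0.2, -0.085, 0, 0, -1.245], [0.066, -0.2, -0.085, 0, 0, -1.245], [0.066, -0.2, -0.085, 0, 0, -1.245]], claw=0.082)

```text
time: 6.68
position: [527.9, -107.5, 145.3]
orientation: [0.69, 0.155, -0.154, -0.69]
ft_force: [-0.9, -0.7, -0.4]
finger_gap: 81.7
```

```bash
python3 - <<'E'
from h import *
from scipy.spatial.transform import Rotation as Ro
s=monitor.sense(); x=Ro.from_quat(s["orientation"]).apply([1,0,0]); print(np.arctan2(x[1],x[0]),s["position"])
n="scene"; im=read_camera(n); u,v=proj(n,[527,-112,110])[0].astype(int); o=cv2.resize(im[v-45:v+35,u-50:u+50],(750,600),interpolation=cv2.INTER_CUBIC)
# predicted claw outer top edge midpoints
for k in range(4):
    a=.44+k*np.pi/2; p=(proj(n,[527.5+27*np.cos(a),-112+27*np.sin(a),100])[0]-[u-50,v-45])*7.5
    cv2.circle(o,tuple(int(t) for t in p),4,(0,0,255),1)
cv2.imwrite("pics/hold1.png",o)
E
```

```text
0.44136283486769246 [ 527.85094913 -107.4849685   145.25210377]
```

View pics/hold1.png

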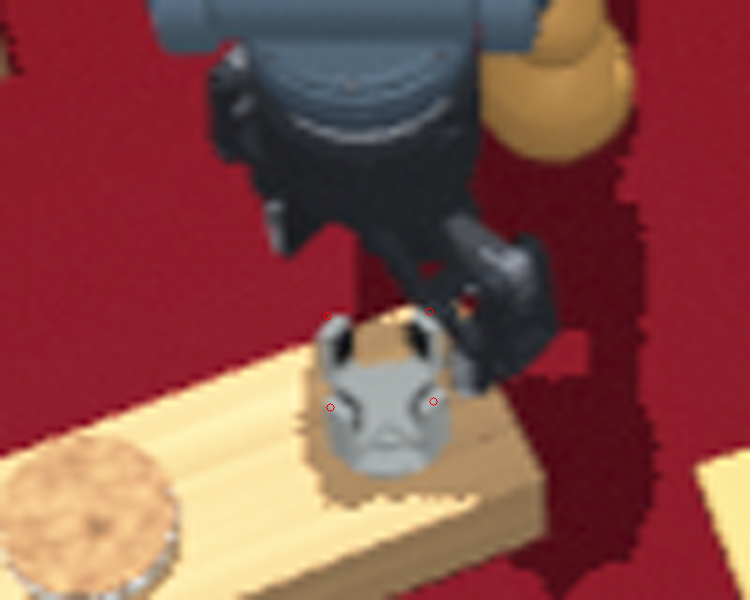

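The picture shows the claw tops at (335,322), (425,318), (435,395) and (337,395), within a few mm of the prediction, and the jaws lie along the intended pair. I'll go down and grip.

step_arm(increments=[[0, -0.0045, -0.025, 0, 0, 0], [0, -0.0045, -0.045, 0, 0, 0], [0, -0.0045, -0.056, 0, 0, 0], [0, -0.0045, -0.056, 0, 0, 0], [0, -0.0045, -0.056, 0, 0, 0]])

```text
time: 7.35
position: [527.8, -112.7, 89.5]
orientation: [0.69, 0.155, -0.154, -0.69]
ft_force: [0.3, -0.3, -0.6]
finger_gap: 82.0
```

step_arm(increments=[[0, 0, 0, 0, 0, 0], [0, 0, 0, 0, 0, 0], [0, 0, 0, 0, 0, 0], [0, 0, 0, 0, 0, 0], [0, 0, 0, 0, 0, 0], [0, 0, 0, 0, 0, 0], [0, 0, 0, 0, 0, 0]], claw=0.0)

```text
time: 8.22
position: [527.9, -112.8, 89.5]
orientation: [0.691, 0.155, -0.154, -0.69]
ft_force: [-0.3, 0.7, 5.8]
finger_gap: 52.5
```

step_arm(increments=[[0, 0, 0.02, 0, 0, 0], [0, 0, 0.06, 0, 0, 0], [0, 0, 0.1, 0, 0, 0], [0, 0, 0.12, 0, 0, 0], [0.005, 0.05, 0.12, 0, 0, -0.1], [0.012, 0.1, 0.12, 0, 0, -0.2], [0.02, 0.155, 0.12, 0, 0, -0.3], [0.026, 0.21, 0.12, 0, 0, -0.4], [0.032, 0.265, 0.12, 0, 0, -0.459], [0.039, 0.31, 0.12, 0, 0, -0.459], [0.039, 0.3285, 0.115, 0, 0, -0.459], [0.039, 0.3285, 0.105, 0, 0, -0.459]])

```text
time: 9.72
position: [565.5, 216.6, 192.3]
orientation: [0.707, -0.006, 0.006, -0.707]
ft_force: [0.0, 0.2, -2.6]
finger_gap: 52.9
```

step_arm(increments=[[0, 0, 0, 0, 0, 0], [0, 0, 0, 0, 0, 0], [0, 0, 0, 0, 0, 0]])

```text
time: 10.1
position: [566.3, 215.2, 193.7]
orientation: [-0.707, 0.007, -0.007, 0.707]
ft_force: [0.1, -0.4, -2.7]
finger_gap: 53.1
```

```bash
python3 - <<'E'
from h import *
from scipy.spatial.transform import Rotation as Ro
s=monitor.sense(); x=Ro.from_quat(s["orientation"]).apply([1,0,0]); p=np.array(s["position"]); print(np.arctan2(x[1],x[0]),p,s["finger_gap"],s["ft_force"])
T=[]
for n in("scene","top"):
    im=read_camera(n); cv2.imwrite(f"pics/sp_{n}.png",im); u,v=proj(n,[567,216,140])[0].astype(int); f=8
    o=cv2.resize(im[v-37:v+38,u-25:u+25],(400,600),interpolation=cv2.INTER_CUBIC)
    def dot(X,c):
        q=(proj(n,X)[0]-[u-25,v-37]+.5)*f; cv2.circle(o,tuple(int(t) for t in q),3,c,-1)
    dot([567,216,112],(0,255,0)); 
    for k in range(12):
        a=k*np.pi/6; dot([p[0]+24*np.cos(a),p[1]+24*np.sin(a),p[2]-39],(0,0,255))
        dot([567+26*np.cos(a),216+26*np.sin(a),112],(0,255,0))
    dot([p[0],p[1],p[2]-39-32],(255,0,0))
    T.append(o)
cv2.imwrite("pics/sp1.png",np.hstack(T))
E
```

```text
-0.020272187284500857 [566.31463104 215.19456452 193.69648546] 53.05870168944665 [ 0.11799825 -0.40391446 -2.68323609]
```

View pics/sp1.png

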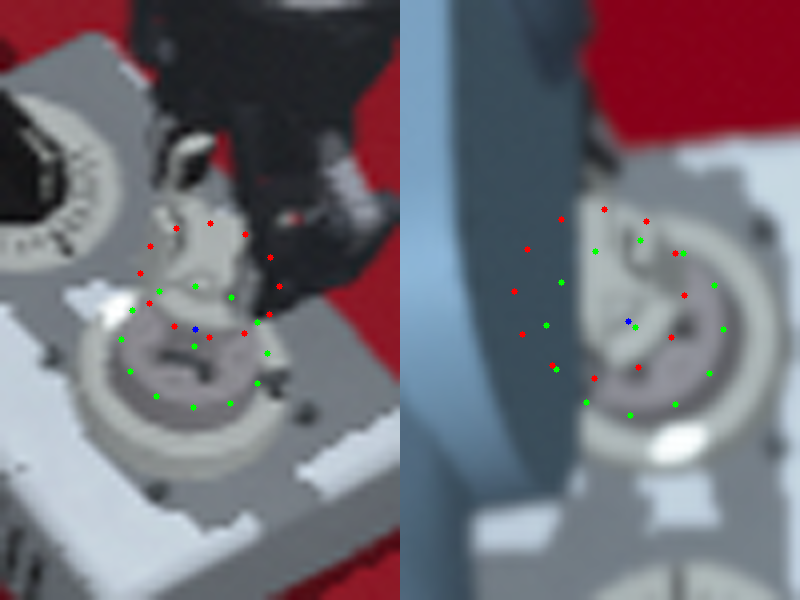

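The flange looks about 4–5 mm toward +y of the TCP axis: its right edge in the top view is near x=660, against a predicted 685. I'll check that with outline overlays.

```bash
python3 - <<'E'
from h import *
p=np.array([566.3,215.2,193.7]); T=[]; f=13; w,h=30,46
for n,c in(("scene",[567,216,140]),("top",[560,205,130])):
    im=cv2.imread(f"pics/sp_{n}.png"); u,v=proj(n,c)[0].astype(int); u-=w//2; v-=h//2
    o=cv2.resize(im[v:v+h,u:u+w],(w*f,h*f),interpolation=cv2.INTER_CUBIC); o=np.clip(o*1.3,0,255).astype(np.uint8)
    t=np.linspace(0,2*np.pi,60)
    for dy,col in((0,(0,0,255)),(5,(0,200,0))):
        for z,r in((-39,24),(-33,24)):
            X=np.c_[p[0]+r*np.cos(t),p[1]+dy+r*np.sin(t),0*t+p[2]+z]
            q=((proj(n,X)-[u,v]+.5)*f).astype(np.int32); cv2.polylines(o,[q],True,col,1)
    T.append(o)
cv2.imwrite("pics/sp2.png",np.hstack(T)[:598])
E
```

```text
(no output)
```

View pics/sp2.png

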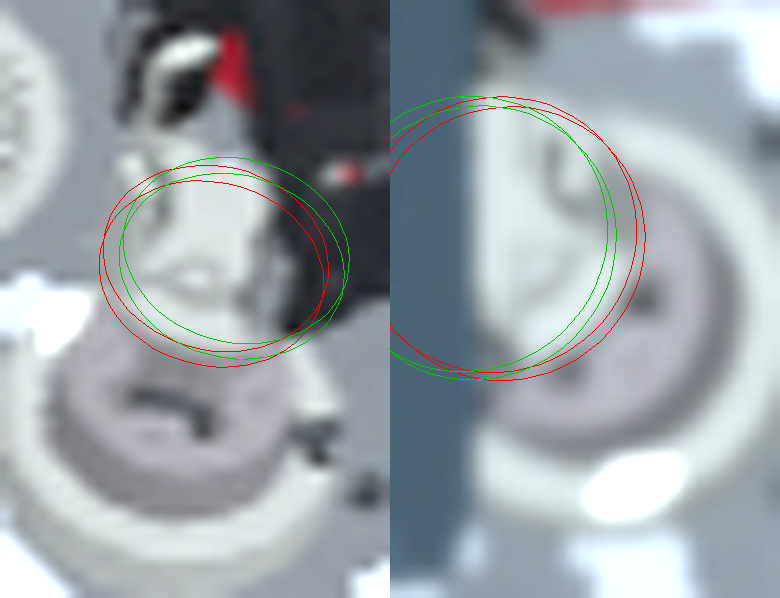

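```bash
python3 - <<'E'
from h import *
from scipy.ndimage import map_coordinates as mc
p=np.array([566.3,215.2,193.7])
def score(n,g,dx,dy,arc,z):
    a=np.radians(arc)
    v=[]
    for r in(22.5,25.5):
        X=np.c_[p[0]+dx+r*np.cos(a),p[1]+dy+r*np.sin(a),0*a+p[2]+z]; q=proj(n,X); v.append(mc(g,[q[:,1],q[:,0]],order=1))
    return (v[0]-v[1]).mean()
for n,arc,z in(("top",np.arange(-150,-40,5),-33),("top",np.arange(-120,-70,5),-33),("scene",np.arange(-70,80,5),-39),("scene",np.arange(-80,30,5),-39)):
    g=cv2.imread(f"pics/sp_{n}.png")[...,1].astype(float)
    S=[(score(n,g,dx,dy,arc,z),dx,dy) for dx in np.arange(-5,5.1,.5) for dy in np.arange(-3,12.1,.5)]
    S.sort(reverse=True); print(n,[tuple(np.round(s,1)) for s in S[:4]],"dx=0:",[tuple(np.round(s,1)) for s in S if s[1]==0][:3],"dx=-1.5",[tuple(np.round(s,1)) for s in S if s[1]==-1.5][:3])
E
```

```text
top [(np.float64(21.6), np.float64(-2.5), np.float64(3.0)), (np.float64(21.6), np.float64(-2.5), np.float64(2.5)), (np.float64(21.5), np.float64(-2.0), np.float64(2.5)), (np.float64(21.4), np.float64(-3.0), np.float64(3.0))] dx=0: [(np.float64(17.0), np.float64(0.0), np.float64(2.0)), (np.float64(17.0), np.float64(0.0), np.float64(2.5)), (np.float64(16.8), np.float64(0.0), np.float64(1.5))] dx=-1.5 [(np.float64(21.1), np.float64(-1.5), np.float64(2.5)), (np.float64(20.7), np.float64(-1.5), np.float64(2.0)), (np.float64(20.7), np.float64(-1.5), np.float64(3.0))]
top [(np.float64(26.0), np.float64(-5.0), np.float64(2.5)), (np.float64(25.8), np.float64(-5.0), np.float64(2.0)), (np.float64(25.7), np.float64(-4.5), np.float64(2.0)), (np.float64(25.7), np.float64(-4.0), np.float64(2.0))] dx=0: [(np.float64(18.2), np.float64(0.0), np.float64(0.5)), (np.float64(17.7), np.float64(0.0), np.float64(1.0)), (np.float64(17.7), np.float64(0.0), np.float64(0.0))] dx=-1.5 [(np.float64(22.1), np.float64(-1.5), np.float64(1.0)), (np.float64(21.9), np.float64(-1.5), np.float64(0.5)), (np.float64(21.8), np.float64(-1.5), np.float64(1.5))]Traceback (most recent call last):
  File "<stdin>", line 12, in <module>
  File "<stdin>", line 8, in score
  File "h.py", line 11, in proj
    K,R,t=P(n); x=(K@(R@np.atleast_2d(X).T+t[:,None])).T; return x[:,:2]/x[:,2:]
          ~^^^
  File "h.py", line 4, in P
    c=camera_params(n); R=cv2.Rodrigues(np.array(c["rvec"],float))[0]
ValueError: time passes only in moves, steps and waits
```

step_arm(increments=[[0, -0.004, 0, 0, 0, 0], [0, -0.004, -0.005, 0, 0, 0], [0, -0.004, -0.01, 0, 0, 0], [0, -0.004, -0.0125, 0, 0, 0], [0, -0.004, -0.015, 0, 0, 0], [0, -0.004, -0.0175, 0, 0, 0], [0, -0.004, -0.0175, 0, 0, 0]])

```text
time: 11.08
position: [566.4, 212.4, 175.8]
orientation: [-0.707, 0.006, -0.007, 0.707]
ft_force: [2.8, 2.3, -2.8]
finger_gap: 52.8
```

step_arm(increments=[[0.0008, 0.0008, 0, 0, 0, 0], [0.0008, 0.0008, -0.001, 0, 0, 0], [0.0008, 0.0008, -0.002, 0, 0, 0], [0.0008, 0.0008, -0.002, 0, 0, 0]])

```text
time: 11.58
position: [566.8, 212.8, 173.8]
orientation: [-0.707, 0.007, -0.007, 0.707]
ft_force: [1.6, 1.8, -2.5]
finger_gap: 53.0
```

step_arm(increments=[[0.0005, 0.0008, 0, 0, 0, 0], [0.0005, 0.0008, -0.001, 0, 0, 0], [0.0005, 0.0008, -0.003, 0, 0, 0], [0.0005, 0.0008, -0.005, 0, 0, 0], [0.0005, 0.0008, -0.005, 0, 0, 0]])

```text
time: 12.2
position: [567.1, 213.7, 168.5]
orientation: [-0.707, 0.007, -0.007, 0.707]
ft_force: [-0.4, 1.4, -3.3]
finger_gap: 52.8
```

step_arm(increments=[[0, 0.0005, -0.0015, 0, 0, 0], [0, 0.0005, -0.003, 0, 0, 0], [0, 0.0005, -0.0045, 0, 0, 0], [0, 0.0005, -0.0045, 0, 0, 0], [0, 0.0005, -0.0045, 0, 0, 0]])

```text
time: 12.82
position: [567.8, 214.5, 165.0]
orientation: [-0.707, 0.006, -0.007, 0.707]
ft_force: [0.5, 2.8, 4.7]
finger_gap: 53.0
```

step_arm(increments=[[0, 0, -0.002, 0, 0, 0], [0, 0, -0.004, 0, 0, 0], [0, 0, -0.006, 0, 0, 0], [0, 0, -0.008, 0, 0, 0], [0, 0, -0.01, 0, 0, 0], [0, 0, -0.012, 0, 0, 0], [0, 0, -0.012, 0, 0, 0], [0, 0, -0.012, 0, 0, 0]])

```text
time: 13.82
position: [567.9, 214.7, 153.9]
orientation: [-0.707, 0.006, -0.007, 0.707]
ft_force: [-2.7, 3.4, 8.9]
finger_gap: 53.0
```

step_arm(increments=[[0, 0, -0.001, 0, 0, 0], [0, 0, -0.002, 0, 0, 0], [0, 0, -0.003, 0, 0, 0], [0, 0, -0.003, 0, 0, 0], [0, 0, -0.003, 0, 0, 0]])

```text
time: 14.45
position: [568.0, 214.8, 151.5]
orientation: [-0.707, 0.006, -0.007, 0.707]
ft_force: [-3.8, 2.6, 12.5]
finger_gap: 53.1
```

step_arm(increments=[[0, 0, -0.0015, 0, 0, 0], [0, 0, -0.003, 0, 0, 0], [0, 0, -0.003, 0, 0, 0], [0, 0, -0.003, 0, 0, 0]])

```text
time: 14.95
position: [568.1, 214.9, 151.4]
orientation: [-0.707, 0.006, -0.007, 0.707]
ft_force: [-12.2, 1.7, 26.2]
finger_gap: 53.1
```

The push rose to 26 N while z stayed at 151.4, so it is against the seat. I'll ease the sideways force, then check by picture.

step_arm(increments=[[-0.0008, 0, 0, 0, 0, 0], [-0.0008, 0, 0, 0, 0, 0], [-0.0008, 0, 0, 0, 0, 0], [-0.0008, 0, 0, 0, 0, 0]])

```text
time: 15.45
position: [568.0, 214.9, 151.4]
orientation: [-0.707, 0.006, -0.008, 0.707]
ft_force: [-8.8, 1.2, 24.2]
finger_gap: 52.6
```

```bash
python3 - <<'E'
from h import *
T=[]
s=monitor.sense(); print(s["position"],s["ft_force"],s["torque"],s["joint_velocities"])
for n in("scene","top"):
    im=read_camera(n); u,v=proj(n,[530,210,120])[0].astype(int)
    o=cv2.resize(im[v-42:v+43,u-28:u+29],(400,596),interpolation=cv2.INTER_CUBIC); T.append(o)
cv2.imwrite("pics/fin.png",np.hstack(T))
E
```

```text
[567.96375089 214.86465842 151.39437812] [-8.81994573  1.24201317 24.23163489] [ 0.192077    1.89482605 -0.14396676] [-0.00152041  0.00026318  0.00059529 -0.0004685  -0.00018645 -0.00099489]
```

View pics/fin.png

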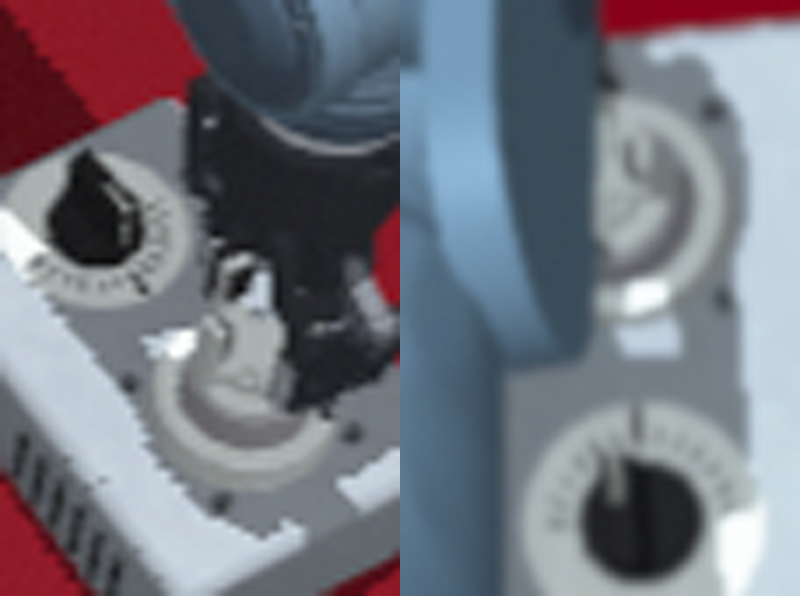

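The holder sits flange-down on the spindle, at (240,370) in the left half. In the right half the dial pointer at (612,478) and the long mark at (636,425) need a careful angle check, so I'll rectify at bar-top height.

```bash
python3 - <<'E'
from h import *
T=[]
yaw=.114
for n in("scene","top"):
    im=read_camera(n); cv2.imwrite(f"pics/dz_{n}.png",im)
    o=rect(n,im,462,204,56,84,114.5,7.1)
    for d in(-19,-6,6,19):
        # box-direction lines through offset d (perp), centre (462,204)
        a=np.array([np.cos(yaw),np.sin(yaw)]); b=np.array([-a[1],a[0]])
        q=[(28-((b*d+a*t)[1]),42-((b*d+a*t)[0])) for t in(-40,40)]
        cv2.line(o,*[tuple(int(v*7.1) for v in k) for k in q],(0,0,255),1)
    T.append(o)
cv2.imwrite("pics/dz.png",np.hstack(T))
E
```

```text
(no output)
```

View pics/dz.png

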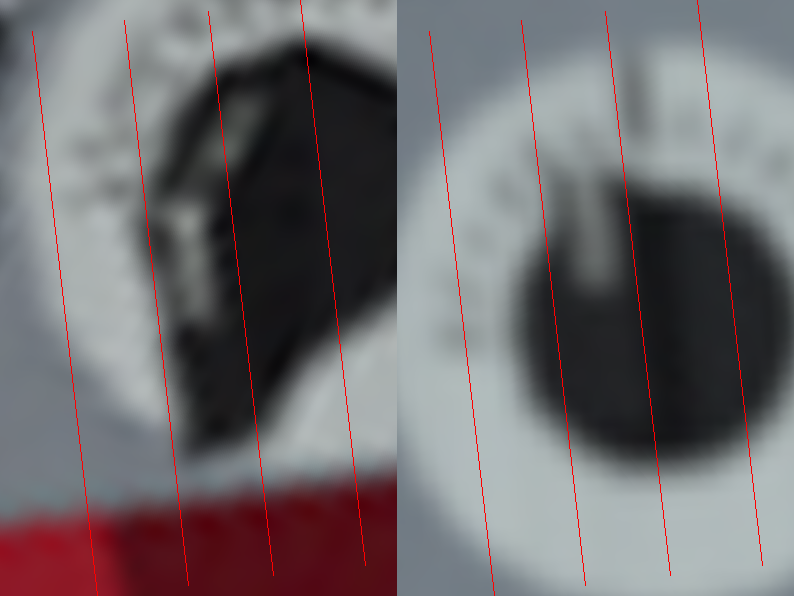

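```bash
python3 - <<'E'
from h import *
im=cv2.imread("pics/dz_scene.png"); g=cv2.cvtColor(rect("scene",im,462,204,56,84,114.5,7.1),cv2.COLOR_BGR2GRAY).astype(float)
for th in(70,90,110):
  for lo,hi in((240,430),(225,330),(320,430)):
    e=[]
    for r in range(lo,hi,3):
        x=np.where(g[r,60:]<th)[0][0]+60; e.append((r,x-(th-g[r,x])/(g[r,x-1]-g[r,x]+1e-9)))
    e=np.array(e); k=np.polyfit(e[:,0],e[:,1],1); print("edge",th,lo,hi,np.arctan(k[0]).round(3),"y@mid",(204+28-np.polyval(k,298)/7.1).round(1))
# stripe ridge
e=[]
for r in range(220,315,3):
    w=np.clip(g[r,160:240]-60,0,None); e.append((r,(w*np.arange(160,240)).sum()/w.sum()))
e=np.array(e);print("stripe scene",np.arctan(np.polyfit(e[:,0],e[:,1],1)[0]))
im=cv2.imread("pics/dz_top.png"); g=cv2.cvtColor(rect("top",im,462,204,56,84,114.5,7.1),cv2.COLOR_BGR2GRAY).astype(float)
e=[]
for r in range(215,285,3):
    w=np.clip(g[r,165:235]-60,0,None); e.append((r,(w*np.arange(165,235)).sum()/w.sum()))
e=np.array(e);print("stripe top",np.arctan(np.polyfit(e[:,0],e[:,1],1)[0]))
o=rect("top",im,462,204,100,100,80,8);g2=o.min(2)
c,_=cv2.findContours((g2>150).astype(np.uint8),cv2.RETR_EXTERNAL,cv2.CHAIN_APPROX_NONE)
E
```

```text
edge 70 240 430 0.022 y@mid 206.3
edge 70 225 330 0.571 y@mid 204.3
edge 70 320 430 0.179 y@mid 208.7
edge 90 240 430 0.193 y@mid 209.5
edge 90 225 330 0.325 y@mid 209.0
edge 90 320 430 0.178 y@mid 209.4
edge 110 240 430 0.199 y@mid 210.3
edge 110 225 330 0.315 y@mid 209.9
edge 110 320 430 0.17 y@mid 210.0
stripe scene -0.025098505998405952
stripe top 0.12674185393819995
```

```bash
python3 -c "
from h import *
s=monitor.sense(); print(s['time'],s['position'],s['ft_force'],s['finger_gap']); print(order.sign_off())"
```

```text
15.65 [567.97112424 214.8320758  151.37968485] [-8.73218458  1.56117477 25.04641746] 53.080586688634746
the job is handed in; nothing more can be done
None
```

The four-claw holder is meshed in the spindle and pressed home, with the gripper still holding it down, and the job is handed in at 15.7 s. I turned the dial to its zero mark first, then lifted the holder out of the rack by one claw pair. I lined it up with the keyways and pushed it down against the ejector spring.

**Seating:** The ejector met the stem about 14 mm above the seat, as expected. At TCP z = 151.4 mm the height stopped changing while the push rose to about 25 N. That height corresponds to the flange flush on the seat, and the last picture shows it sitting there.

**Grip:** The finger opening is 53 mm on the claws, so they are still held. About 9 N of sideways force in x remains after I eased it once.

**Dial:** This is the check that disagreed. The zero direction, taken from the turntable box, is 0.114 rad. The jaw angle at release gives the grip bar at 0.11 rad and the top camera's pointer stripe gives 0.13. The scene camera's bar edge gives about 0.18, and its stripe reading was too poor to use. The worst of the usable readings puts the dial about 0.07 rad from zero, inside the 0.1 limit but not by much.

**Bystanders:** The moves were planned to keep clear of the faceplate, gourd and plaque. I did not measure their positions again at the end.

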